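# Reload the leaning filter post of a suction unit

### The job

Put the suction filter back together on its leaning post, each part the way up it stands now: slide the tall slotted drum down onto the seat first, then the flat spacer ring on top of it, and last the retaining cap, turned so that its square socket drops over the square end of the post and it sits fully home on the spacer. Let go of everything and leave the bottle, the beaker and the lamp where they stand.

Things in the scene. Friction and masses are not known exactly. Their poses are not given: they have to be found in the camera images.
- core: Fixed steel post on a round seat 74 mm across. Origin: centre of the seat's upper face, 68 mm above the table. z runs up the post, 30 degrees from vertical, leaning to the core's -x side, roughly to the robot's right. Post: round, 22 mm diameter, from 0 to 64 mm above the seat; 15 mm square (sides along the core's x and y) from 64 to 80 mm; blunt taper to 84 mm.
- post_tip (a point): The end of the post, on its axis, 84 mm above the seat; axes as core.
- drum: Filter drum: tall white plastic tube with dark vertical slots round it, 60 mm outside diameter, 28 mm through bore, 48 mm high. Stands upright on the table. Origin: centre of its underside, z up along its axis.
- spacer: Spacer: flat white plastic ring, 60 mm outside diameter, 28 mm through bore, 18 mm high, lying flat on the table. Origin: centre of its underside, z up along its axis.
- cap: White retaining cap, 49 mm high, upright. Square skirt 45 x 45 mm, 18 mm high, with an 18 mm square socket, 18 mm deep, open below, sides along the cap's x and y; a 60 mm round flange 6 mm thick above it; a grip bar on top. Origin: centre of the underside, z up. Any of the four quarter turns fits the post.
- bottle: Bystander: white plastic bottle, 72 mm in diameter, 160 mm high. Origin: centre of its underside.
- beaker: Bystander: steel beaker with hand instruments standing in it, 72 mm in diameter, 90 mm high (160 mm with the instruments). Origin: centre of its underside.
- lamp: Bystander: white curing lamp, a rod 150 mm long lying on a flat grey rest 160 x 35 mm, 34 mm high in all. Origin: centre of the underside; the rod runs along its y.
- head: Fixed grey filter head that carries the core: plinth 150 x 120 mm, 28 mm high, a block behind the post 56 mm high, a 60 mm round neck under the seat, two hose stubs on its +x side (away from the lean). Origin: on the table, 12 mm to +x of the point under the seat's centre; z up.
- cap_bar (a point): Middle of the top of the cap's grip bar, 49 mm above the cap's underside. The bar is 60 mm long along x, 18 mm thick along y, and reaches from 24 to 49 mm above the underside.

How it is judged:
By the outcome, as a careful person would: the job done as asked, in the order asked, and still so for the second after the job is handed in, with the robot touching nothing.
It also fails if it takes over 64 s, if anything falls off the work surface, if the arm or the gripper's body presses on something with over 40 N, if the wrist force passes 120 N, or if a joint passes its speed limit or range.

### The arm

A 6-joint arm with a two-finger parallel gripper is mounted at the origin on the work surface. World frame = base frame: x ahead of the robot, y to its left, z up, the work surface at z = 0. Lengths are in mm, angles in degrees, forces in N, time in s.
With the tool pointing down it reaches from about 350 to 850 mm from the base axis. Payload 8.1 kg.
Tool frame: the origin (TCP) lies midway between the tips of the shut fingers; the grasp point (between the pads) lies 19 mm behind it; z points along the fingers, y is the line along which they close (so a half turn about z gives the same grasp; the last joint's range is limited). The gripper opens to 85 mm and grips with 20 to 120 N. Pads are 22 mm wide; open, the fingers measure 114 mm over their backs; the gripper's body (76 mm by 85 mm) begins 54 mm behind the grasp point. The pads swing forward as they close: fully open they stand 13 mm farther back than shut.
Start: joints at [61.914, 7.471, 85.268, -0, 87.261, -4.893], TCP at [236.28, 551.522, 231.292] pointing down, gripper open.
Joint ranges: [-169.43, 169.43], [-51.17, 129.36], [1.28, 143.12], [-76.62, 256.62], [0, 156.53], [-152.29, 152.29]. Speed limits (degrees/s): [136.94, 136.94, 159.86, 180, 180, 180].

### API

Orientations are given as [roll, pitch, yaw] about the fixed x, y, z axes, in that order (R = Rz(yaw) Ry(pitch) Rx(roll)).
In Python, from bench import r gives the robot as it stands.
- The arm moves only by the tool send_rows, never from a script. Its argument "increments" is a list of rows, each a list of 6 numbers: the shift along the tool's x, y, z in mm, then the turn, a rotation vector about the tool's x, y, z in rad. A call has 1 to 5 rows; each row shifts and turns the commanded pose from where the row before left it, along the tool's axes as they then stand; what a row does not reach is not made up. A row lasts 1/8 s, in which the tool goes at most 62.5 mm and 10.7 degrees, less where a joint would pass 70% of its speed; a pose out of reach is approached as far as the arm can. A call is refused whole if a number of a shift passes 62.5 or a number of a turn 0.188, either way. A call with a gripper value outside its range is refused whole. "grip" is the closure, from -1 (fully open) to 1 (shut), set as the call begins (left out, the last holds). The fingers move at their own pace and stop on an object; "grip_force" is the grip in N (left out, the last holds). Time passes only in rows, so rows that do not move let the fingers close. It gives the time, the measured TCP pose, the force, the opening and the grip force at its end, in the units of the state.
- r.sense(): the state, without advancing time (a new reading comes with each control period).
- r.snapshot(name): name is "scene" or "top" or "wrist"; returns a dict with "img" (400x640x3 uint8, blue, green, red), "z_map" (400x640 float32, mm along the optical axis (not along the pixel's ray), 0 where there is no reading), "fx", "fy", "cx", "cy" (pixels), "D" ([k1, k2, p1, p2, k3] as OpenCV has them; the pictures are not rectified), "view" (4x4, takes a point from world to camera coordinates). Camera axes: x right, y down, z forward; pixel columns grow to the right and rows downward; lengths in mm; the calibration is good to about 2 mm. A picture is of the moment at which its call begins.
- r.hand_in(): hands the job in; it is judged then, once.
The state is a dict: "time": time; "joint_pos": joint angles; "qd": joint speeds; "joint_efforts": joint torques, N m; "tool_pos": TCP position; "tcp_rot": TCP orientation; "ft_force": force on the tool from outside, world axes, zero at the start; "wrist_torque": the same for the moment, N m; "finger_gap": finger opening in mm; "grip_force": force on a finger pad.
Only numpy, scipy, OpenCV 4.12 (cv2) and the standard library are available. Lean on these libraries where they do the work, as an engineer would, in place of code of your own. Each camera call takes 0.05 s, during which the arm holds its last target. There are 200 camera calls.

## Working session

There is one attempt and no reset: what is moved stays moved. The work goes in short steps, Python scripts to look and compute and a tool call to move; the robot and the scene stay as the last step left them, time stands still between calls to the robot, and variables do not carry over. Pictures are saved under pics/ and viewed, at most 10 in all, crops included, and the job is handed in when it is done.

Besides the shell and the picture viewer there is one more tool, called after "Request:" as a command line: name --pt "numbers of a row" for each row, then --argument value for the rest. send_rows: Moves the arm, as the interface text tells. Its arguments: {"type":"object","properties":{"increments":{"type":"array"},"grip":{"type":"number"},"grip_force":{"type":"number"}},"required":["increments"]}

```bash
mkdir -p pics; ls
python3 - <<'E'
from bench import r
import numpy as np,cv2,pickle
d={}
for n in("scene","top","wrist"):
    s=r.snapshot(n);d[n]=s
    print(n,s["fx"],s["fy"],s["cx"],s["cy"],s["D"]);print(np.round(s["view"],3).tolist())
    if n!="wrist":cv2.imwrite(f"pics/{n}0.png",s["img"])
pickle.dump(d,open("s0.pkl","wb"))
print(r.sense())
E
```

```text
pics
scene 379.602056724148 379.602056724148 319.0146091375527 200.4891115520985 [-0.04352353  0.          0.          0.          0.        ]
[[-0.618, 0.786, 0.008, 412.428], [0.596, 0.476, -0.647, -270.163], [-0.512, -0.395, -0.763, 1520.917], [0.0, 0.0, 0.0, 1.0]]
top 455.65036773453045 455.65036773453045 314.3129729061153 198.0294968995199 [0.03415301 0.         0.         0.         0.        ]
[[-0.026, -1.0, 0.008, -11.38], [-0.998, 0.025, -0.054, 626.445], [0.054, -0.009, -0.999, 1231.841], [0.0, 0.0, 0.0, 1.0]]
wrist 350.45775450279916 350.45775450279916 322.53751767640836 200.7807277028169 [0.00381826 0.         0.         0.         0.        ]
[[0.394, 0.919, -0.001, -598.931], [0.882, -0.378, 0.281, -37.133], [0.258, -0.112, -0.96, 378.693], [0.0, 0.0, 0.0, 1.0]]
{'time': 0.15, 'joint_pos': array([ 6.19155312e+01,  7.50617374e+00,  8.53165020e+01, -6.62517600e-04,
        8.72608328e+01, -4.89328842e+00]), 'qd': array([-0.03240145, -0.16026511, -0.18481209,  0.03651653,  0.01389901,
       -0.19104038]), 'joint_efforts': array([ 1.22698795e-03, -5.70067477e+01, -5.01154053e+01, -2.60690640e-04,
        9.64433566e-03, -6.82914265e-05]), 'tool_pos': array([236.06252321, 551.14280839, 230.46001382]), 'tcp_rot': array([-1.79916739e+02, -6.46399487e-03,  1.56808847e+02]), 'ft_force': array([ 0.51402934, -0.35600667, -0.02831368]), 'wrist_torque': array([ 0.04811451, -0.02262534, -0.0265694 ]), 'grip_force': 0.0, 'finger_gap': 85.21130980606675}
```

View pics/top0.png

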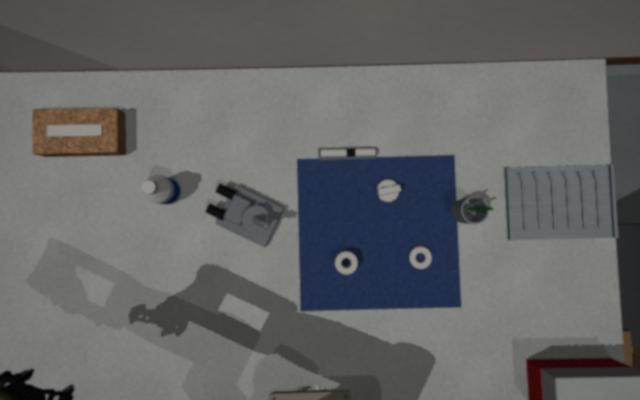

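View pics/scene0.png

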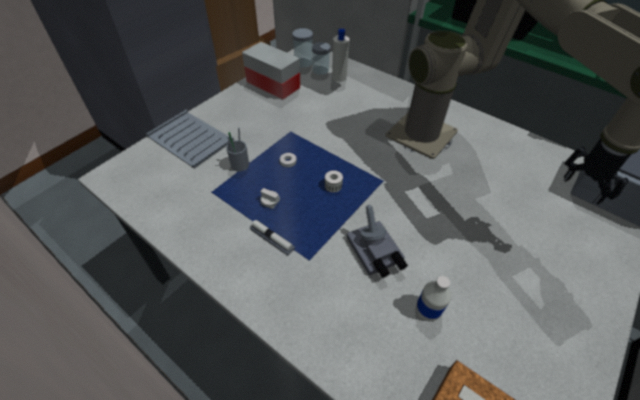

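Top view: drum at (346,263), spacer at (420,258), cap at (388,190), and the head at about (250,212) with the post tip towards (292,212). The scene view agrees: drum (333,180), spacer (288,158), cap (269,197), post (370,215).

```bash
cat > h.py <<'E'
import numpy as np,cv2,pickle
from scipy.spatial.transform import Rotation as R
def cam(s):
    K=np.array([[s["fx"],0,s["cx"]],[0,s["fy"],s["cy"]],[0,0,1.]]);return K,np.array(s["D"],float),np.array(s["view"],float)
def ray(s,px):
    K,D,V=cam(s);u=cv2.undistortPoints(np.array(px,float).reshape(-1,1,2),K,D).reshape(-1,2)
    d=np.c_[u,np.ones(len(u))]@V[:3,:3]; return -V[:3,:3].T@V[:3,3],d   # d has unit optical depth
def plane(s,px,z):
    o,d=ray(s,px);return o+d*((z-o[2])/d[:,2])[:,None]
def deep(s,px):
    px=np.array(px,float).reshape(-1,2);o,d=ray(s,px);z=s["z_map"][px[:,1].round().astype(int),px[:,0].round().astype(int)]
    return o+d*z[:,None]
def proj(s,P):
    K,D,V=cam(s);return cv2.projectPoints(np.array(P,float).reshape(-1,1,3),V[:3,:3],V[:3,3],K,D)[0].reshape(-1,2)
def cloud(s):
    v,u=np.nonzero(s["z_map"]>0);px=np.c_[u,v];return px,deep(s,px)
E
python3 - <<'E'
from h import *
d=pickle.load(open("s0.pkl","rb"))
for n in("top","scene"):
    s=d[n];px,P=cloud(s);hi=(P[:,2]>5)
    img=s["img"];hsv=cv2.cvtColor(img,cv2.COLOR_BGR2HSV)
    w=((hsv[...,1]<60)&(hsv[...,2]>110)).astype(np.uint8)
    M=np.zeros(s["z_map"].shape,np.uint8);M[px[hi,1],px[hi,0]]=1
    k,lab,st,c=cv2.connectedComponentsWithStats(M)
    print(n)
    for i in range(1,k):
        if st[i,4]<60 or st[i,4]>6000:continue
        m=lab[px[:,1],px[:,0]]==i;Q=P[m];zt=np.percentile(Q[:,2],95)
        T=Q[Q[:,2]>zt-8]
        print(st[i],c[i].round(1),"mean",Q.mean(0).round(),"ztop",zt.round(),"topc",((T.max(0)+T.min(0))/2).round())
    t=P[(P[:,2]<5)&(P[:,2]>-15)&(np.abs(P[:,0]-500)<250)&(np.abs(P[:,1])<300)]
    print("table z",np.percentile(t[:,2],[10,50,90]))
E
```

```text
top
[  31  107   95   50 4411] [ 78.4 131.9] mean [814. 591.  56.] ztop 64.0 topc [819. 598.  62.]
[318 145  60  18 766] [347.7 153.3] mean [ 746. -122.   23.] ztop 36.0 topc [ 748. -122.   33.]
[142 175  39  30 926] [161.3 189.7] mean [652. 360. 104.] ztop 161.0 topc [655. 374. 160.]
[377 180  24  23 403] [388.1 190.7] mean [ 640. -227.   33.] ztop 52.0 topc [ 641. -228.   50.]
[ 206  184   79   64 2762] [246.4 214.1] mean [586. 155.  48.] ztop 87.0 topc [576. 123. 112.]
[451 197  43  27 843] [470.6 210.5] mean [ 580. -438.   59.] ztop 132.0 topc [ 581. -448.  144.]
[407 247  25  23 339] [419.3 257.8] mean [ 456. -309.   17.] ztop 22.0 topc [ 457. -310.   21.]
[333 250  27  25 375] [345.9 262.6] mean [ 450. -107.   43.] ztop 52.0 topc [ 450. -107.   49.]
[ 525  355  115   45 4495] [581.6 379.2] mean [ 160. -669.  110.] ztop 154.0 topc [ 153. -683.  152.]
[   0  368   74   32 1342] [ 28.4 388. ] mean [252. 542. 334.] ztop 419.0 topc [269. 530. 428.]
[269 390  82  10 653] [311.6 395.4] mean [98. -7. 12.] ztop 16.0 topc [98. -2. 14.]
table z [-2.58052757  0.643939    3.49929322]
scene

[... 219 characters left out ...]
 171] [288.1 159.2] mean [ 461. -307.   15.] ztop 20.0 topc [ 459. -310.   18.]
[325 171  19  20 313] [333.7 180.6] mean [ 458. -100.   36.] ztop 50.0 topc [ 451. -106.   48.]
[260 188  20  20 255] [269.3 197.4] mean [ 650. -222.   33.] ztop 50.0 topc [ 644. -226.   48.]
[ 346  205   62   73 2140] [375.3 246.8] mean [605. 160.  49.] ztop 106.0 topc [565. 103. 122.]
[251 220  44  35 532] [272.3 237.1] mean [ 756. -113.   22.] ztop 34.0 topc [ 751. -120.   32.]
[ 416  276   35   45 1101] [433.7 298.8] mean [676. 375.  95.] ztop 160.0 topc [657. 374. 158.]
[ 432  360   84   40 1725] [467.3 385.8] mean [800. 537.  58.] ztop 63.0 topc [815. 563.  61.]
table z [-2.62715487 -0.05287818  2.5690476 ]
```

```bash
cat >> h.py <<'E'
def pose():
    from bench import r
    s=r.sense();return np.array(s["tool_pos"]),R.from_euler("xyz",s["tcp_rot"],degrees=True),s
def plan(p,q,p0=None,q0=None,step=50,rstep=.14):
    """rows from the present pose to position p, rotation q"""
    if p0 is None:p0,q0,_=pose()
    w=(q0.inv()*q).as_rotvec();n=int(max(1,np.ceil(np.linalg.norm(np.subtract(p,p0))/step),np.ceil(np.linalg.norm(w)/rstep)))
    a,b=np.array(p0,float),q0;rows=[]
    for i in range(n):
        t=(i+1)/n;pi=p0+t*(np.array(p)-p0);qi=q0*R.from_rotvec(w*t)
        rows.append([round(float(x),1) for x in b.inv().apply(pi-a)]+[round(float(x),3) for x in (b.inv()*qi).as_rotvec()])
        b2=b*R.from_rotvec(rows[-1][3:]);a=a+b.apply(rows[-1][:3]);b=b2
    for i in range(0,n,5):print(str(rows[i:i+5]).replace(" ",""))
    return a,b
def down(yaw):return R.from_euler("xyz",[180,0,yaw],degrees=True)
E
python3 - <<'E'
from h import *
plan([575,130,330],down(95))
E
```

```text
[[-43.4,-23.1,-9.0,-0.0,0.0,0.098],[-45.4,-18.7,-9.0,-0.0,0.0,0.098],[-47.1,-14.2,-9.1,-0.0,0.0,0.098],[-48.2,-9.5,-9.0,-0.0,0.0,0.098],[-48.9,-4.7,-9.0,-0.001,0.0,0.098]]
[[-49.2,0.1,-9.0,0.0,0.0,0.098],[-48.9,4.9,-9.0,0.0,0.0,0.098],[-48.2,9.6,-9.1,0.0,0.0,0.099],[-47.0,14.4,-9.0,0.0,0.001,0.098],[-45.4,18.9,-9.1,-0.0,-0.0,0.098]]
[[-43.3,23.2,-9.0,-0.0,-0.0,0.098]]
```

Request:
send_rows --pt "-43.4 -23.1 -9 0 0 0.098" --pt "-45.4 -18.7 -9 0 0 0.098" --pt "-47.1 -14.2 -9 0 0 0.098" --pt "-48.2 -9.5 -9 0 0 0.098" --pt "-48.9 -4.7 -9 0 0 0.098" --grip -1

```text
time: 0.78
tool_pos: [390.9, 358.6, 276.3]
tcp_rot: [-180.0, 0.0, 128.6]
ft_force: [0.5, 0.0, -0.5]
finger_gap: 85.1
grip_force: 0.0
```

Request:
send_rows --pt "-49.2 0 -9 0 0 0.098" --pt "-48.9 4.9 -9 0 0 0.098" --pt "-48.2 9.6 -9 0 0 0.098" --pt "-47 14.4 -9 0 0 0.098" --pt "-45.4 18.9 -9 0 0 0.098"

```text
time: 1.4
tool_pos: [545.1, 167.1, 321.3]
tcp_rot: [-180.0, -0.0, 100.5]
ft_force: [0.4, 0.3, 0.4]
finger_gap: 85.8
grip_force: 0.0
```

Request:
send_rows --pt "-43.3 23.2 -9 0 0 0.098" --pt "0 0 0 0 0 0" --pt "0 0 0 0 0 0"

```text
time: 1.78
tool_pos: [574.9, 130.4, 329.7]
tcp_rot: [-179.9, -0.0, 95.0]
ft_force: [0.3, 0.5, 0.2]
finger_gap: 85.2
grip_force: 0.0
```

Run:
```python
from h import *
from bench import r
s=r.snapshot("wrist");pickle.dump(s,open("w1.pkl","wb"));cv2.imwrite("pics/w1.png",s["img"])
p,q,st=pose();print(p,st["tcp_rot"],st["joint_pos"])
px,P=cloud(s)
# post points: above block
m=(P[:,2]>75)&(P[:,2]<150)&(abs(P[:,0]-575)<60)&(abs(P[:,1]-120)<60)
for z0 in range(75,150,5):
    k=m&(P[:,2]>=z0)&(P[:,2]<z0+5)
    if k.sum()>3:print(z0,k.sum(),P[k].mean(0).round(1),np.ptp(P[k],axis=0).round(1))
```

```text
[574.66928687 130.89104589 329.77181911] [-1.79940618e+02 -2.09167015e-02  9.51041492e+01] [7.83292799e+00 4.78148935e+00 7.79762165e+01 2.39138874e-02
 9.73006119e+01 2.73179474e+00]
75 582 [582.4 145.6  77.5] [60.1 42.2  5. ]
80 461 [584.4 149.4  82.3] [47.3 44.8  5. ]
85 112 [579.5 140.7  86.7] [40.1 43.3  5. ]
90 66 [570.7 125.5  92.4] [22.2 16.6  4.9]
95 70 [570.6 122.8  97.4] [21.2 15.4  4.8]
100 66 [568.5 120.5 102.4] [20.2 13.8  4.9]
105 75 [566.8 117.8 107.3] [21.7 15.3  4.9]
110 71 [566.1 115.4 112.5] [21.4 14.4  4.7]
115 82 [564.6 112.3 117.4] [22.6 18.6  4.8]
120 109 [561.3 108.  122.6] [22.  21.8  4.9]
125 126 [562.  106.3 127.4] [22.3 17.4  4.9]
130 75 [558.5 100.  132.6] [21.6 22.9  5. ]
135 121 [557.7  97.3 138. ] [18.  18.5  4.9]
140 102 [557.1  96.  141.3] [13.9 12.3  3.3]
```

View pics/w1.png

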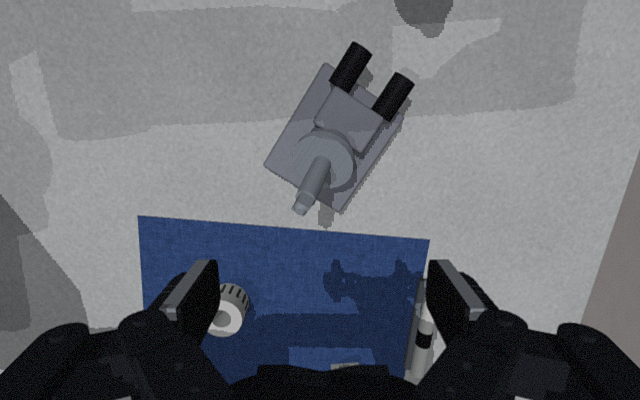

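The wrist view shows the plinth corners at about (325,63), (264,165), (342,212) and (403,120). The post runs from the seat at about (325,160) to its tip at (301,207), and the drum is at (228,312).

Run:
```python
from h import *
from scipy.optimize import least_squares
s=pickle.load(open("w1.pkl","rb"))
C=plane(s,[(325,63),(264,165),(342,212),(403,120)],28);print(C.round(1),C.mean(0).round(1))
for i in range(4):e=C[(i+1)%4]-C[i];print(np.linalg.norm(e).round(1),np.degrees(np.arctan2(e[1],e[0])).round(1))
def fit(s,tilt=30):
    px,P=cloud(s)
    P=P[(P[:,2]>60)&(P[:,2]<150)&(abs(P[:,0]-575)<70)&(abs(P[:,1]-120)<70)]
    x=np.array([582,140.,65])
    def fr(x):
        M=R.from_euler("zy",[x[2],-tilt],degrees=True).as_matrix();return M,np.array([x[0],x[1],68.])
    for it in range(5):
        M,o=fr(x);Q=(P-o)@M;rr=np.hypot(Q[:,0],Q[:,1])
        k=P[(Q[:,2]>14)&(Q[:,2]<60)&(rr<17)]
        def f(x):
            M,o=fr(x);Q=(k-o)@M;return np.hypot(Q[:,0],Q[:,1])-11
        sol=least_squares(f,x,loss="soft_l1");x=sol.x
    M,o=fr(x);Q=(P-o)@M;rr=np.hypot(Q[:,0],Q[:,1])
    e=Q[(rr<5)&(Q[:,2]>78)];st=Q[(rr>17)&(rr<36)&(abs(Q[:,2])<6)]
    print("seat",x.round(2),"n",len(k),"rms",np.sqrt((f(x)**2).mean()).round(2),"end h",e[:,2].mean().round(2),"seat h",np.median(st[:,2]).round(2),"tip",(o+M[:,2]*84).round(1))
fit(s)
d=pickle.load(open("s0.pkl","rb"));fit(d["scene"]);fit(d["top"])
```

```text
[[568.4 241.   28. ]
 [501.4 112.4  28. ]
 [607.7  58.1  28. ]
 [670.4 183.9  28. ]] [587.  148.9  28. ]
145.0 -117.5
119.3 -27.1
140.5 63.5
116.9 150.7
seat [578.66 140.48 -15.29] n 234 rms 3.54 end h nan seat h -0.77 tip [536.7 140.5 140.7]
seat [ 5.8716000e+02  1.3625000e+02 -7.7878813e+05] n 45 rms 3.24 end h nan seat h -1.05 tip [545.2 136.3 140.7]
seat [5.7150000e+02 1.4315000e+02 4.8403276e+05] n 31 rms 3.22 end h nan seat h -0.73 tip [529.5 143.2 140.7]<stdin>:20: RuntimeWarning: Mean of empty slice.
  ret = ret.dtype.type(ret / rcount)
```

```bash
cat >> h.py <<'E'
from scipy.optimize import least_squares
def fr(x,tilt=30):
    return R.from_euler("ZY",[x[2],-tilt],degrees=True).as_matrix(),np.array([x[0],x[1],68.])
def fit(s,x=(581,138,62.5)):
    px,P=cloud(s);x=np.array(x,float)
    P=P[(P[:,2]>60)&(P[:,2]<150)&(abs(P[:,0]-575)<70)&(abs(P[:,1]-120)<70)]
    for it in range(5):
        M,o=fr(x);Q=(P-o)@M;rr=np.hypot(Q[:,0],Q[:,1])
        k=P[(Q[:,2]>14)&(Q[:,2]<60)&(rr<17)]
        def f(x):
            M,o=fr(x);Q=(k-o)@M;return np.hypot(Q[:,0],Q[:,1])-11
        x=least_squares(f,x,loss="soft_l1").x
    M,o=fr(x);Q=(P-o)@M;rr=np.hypot(Q[:,0],Q[:,1])
    e=Q[(rr<6)&(Q[:,2]>78)];st=Q[(rr>17)&(rr<36)&(abs(Q[:,2])<6)]
    print("seat",x.round(2),"n",len(k),"rms",np.sqrt((f(x)**2).mean()).round(2),"end h",np.median(e[:,2]).round(2),len(e),"seat h",np.median(st[:,2]).round(2),"tip",(o+M[:,2]*84).round(1))
E
python3 - <<'E'
from h import *
s=pickle.load(open("w1.pkl","rb"));d=pickle.load(open("s0.pkl","rb"))
for c in(s,d["scene"],d["top"]):fit(c)
# end face pixel and seat ellipse vs rays
M,o=fr((581.5,138.3,62.5))
print("pred tip px",proj(s,o+M[:,2]*84),"seat rim px",proj(s,[o+M@[37*np.cos(a),37*np.sin(a),0] for a in np.arange(0,6.3,1.57)]).round(0).tolist())
im=s["img"][130:250,240:400];cv2.imwrite("pics/w1c.png",cv2.resize(im,None,fx=5,fy=5,interpolation=cv2.INTER_CUBIC))
E
```

```text
seat [574.28 128.62  62.74] n 569 rms 0.42 end h 83.31 84 seat h -0.1 tip [555.   91.3 140.7]
seat [592.91 140.11  46.21] n 93 rms 2.63 end h nan 0 seat h 1.89 tip [563.8 109.8 140.7]
seat [583.2  148.39  62.26] n 71 rms 2.85 end h nan 0 seat h 2.83 tip [563.6 111.2 140.7]
pred tip px [[306.57144909 202.58646686]] seat rim px [[345.0, 133.0], [301.0, 138.0], [314.0, 175.0], [355.0, 172.0], [345.0, 133.0]]
  return _methods._mean(a, axis=axis, dtype=dtype,
  ret = ret.dtype.type(ret / rcount)
```

View pics/w1c.png

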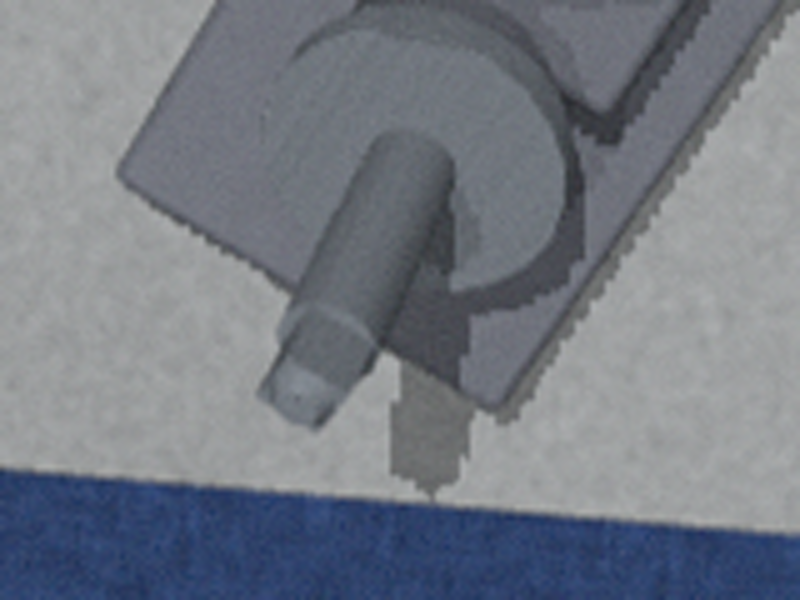

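The crop shows the tip end face at full-image (300,209.5). The seat's right edge is near (355,168) and its bottom near (330,188).

Run:
```python
from h import *
s=pickle.load(open("w1.pkl","rb"))
print("tip ray",plane(s,[(300,209.5)],140.7))
for x in((574.28,128.62,62.74),(581.5,138.3,62.5)):
    M,o=fr(x)
    rim=proj(s,[o+M@[37*np.cos(a),37*np.sin(a),0] for a in np.arange(0,6.28,.2)])
    print("rim crop bbox",((rim.min(0)-[240,130])*5).round(),((rim.max(0)-[240,130])*5).round(),"tip crop",(proj(s,o+M[:,2]*84)-[240,130])*5,"base",(proj(s,o)-[240,130])*5)
```

```text
tip ray [[556.13987639  93.30894311 140.7       ]]
rim crop bbox [257.  26.] [563. 289.] tip crop [[293.77467621 406.76320329]] base [[407.77227532 165.16295622]]
rim crop bbox [291. -16.] [599. 254.] tip crop [[332.85724545 362.93233429]] base [[442.4564122  126.66325994]]
```

Run:
```python
from h import *
plan([540,-250,345],down(90),step=58)
```

```text
[[-53.8,-9.8,-2.2,-0.0,-0.0,0.013],[-53.8,-9.1,-2.2,-0.0,-0.0,0.012],[-54.0,-8.4,-2.2,-0.0,-0.0,0.013],[-54.1,-7.7,-2.1,-0.001,-0.0,0.013],[-54.2,-7.0,-2.2,0.0,-0.0,0.013]]
[[-54.3,-6.3,-2.2,0.0,-0.0,0.012],[-54.3,-5.7,-2.2,-0.0,-0.0,0.013]]
```

Request:
send_rows --pt "-53.8 -9.8 -2.2 0 0 0.013" --pt "-53.8 -9.1 -2.2 0 0 0.012" --pt "-54 -8.4 -2.2 0 0 0.013" --pt "-54.1 -7.7 -2.2 0 0 0.013" --pt "-54.2 -7 -2.2 0 0 0.013"

```text
time: 2.45
tool_pos: [549.7, -141.8, 341.3]
tcp_rot: [180.0, -0.0, 91.5]
ft_force: [1.1, 0.3, 0.3]
finger_gap: 85.2
grip_force: 0.0
```

Request:
send_rows --pt "-54.3 -6.3 -2.2 0 0 0.012" --pt "-54.3 -5.7 -2.2 0 0 0.013" --pt "0 0 0 0 0 0" --pt "0 0 0 0 0 0"

```text
time: 2.95
tool_pos: [540.2, -249.3, 345.4]
tcp_rot: [-180.0, -0.0, 90.0]
ft_force: [0.5, -0.1, -0.1]
finger_gap: 85.2
grip_force: 0.0
```

Run:
```python
from h import *
from bench import r
s=r.snapshot("wrist");pickle.dump(s,open("w2.pkl","wb"));cv2.imwrite("pics/w2.png",s["img"])
p,q,st=pose();print(p,st["tcp_rot"],st["joint_pos"].round(1))
px,P=cloud(s);col=s["img"][px[:,1],px[:,0]].astype(int)
for n,c,h in(("drum",(450,-107),48),("spacer",(458,-310),18),("cap",(642,-227),24),("bar",(642,-227),49)):
    k=(np.hypot(P[:,0]-c[0],P[:,1]-c[1])<45)&(abs(P[:,2]-h)<(5 if n!="spacer" else 7))&(col.min(1)>60)
    T=px[k].astype(np.float32);W=plane(s,T,h)[:,:2].astype(np.float32)
    if k.sum()<10:print(n,"none");continue
    print(n,k.sum(),"h",np.median(P[k,2]).round(1),"circ",cv2.minEnclosingCircle(W),"rect",cv2.minAreaRect(W))
```

```text
[ 540.4109124  -248.92005528  345.58467035] [-1.79995399e+02 -3.61104587e-02  9.00609340e+01] [-29.7   5.7  75.4   0.   98.9 -29.7]
drum 1829 h 47.8 circ ((453.42303466796875, -107.01150512695312), 29.98732566833496) rect ((453.77520751953125, -106.96707153320312), (58.7086067199707, 58.5720329284668), 85.28740692138672)
spacer 1131 h 17.7 circ ((460.0277404785156, -309.9429016113281), 30.321109771728516) rect ((459.3796691894531, -310.2071838378906), (59.292884826660156, 58.71857452392578), 89.99568176269531)
cap 896 h 23.9 circ ((642.5769653320312, -227.29898071289062), 30.64530372619629) rect ((642.8234252929688, -226.1855926513672), (59.37290954589844, 56.122371673583984), 15.86695671081543)
bar 700 h 48.6 circ ((643.3668212890625, -227.4862060546875), 30.19530487060547) rect ((642.7640991210938, -227.5948944091797), (18.377460479736328, 59.30972671508789), 9.543163299560547)
```

View pics/w2.png

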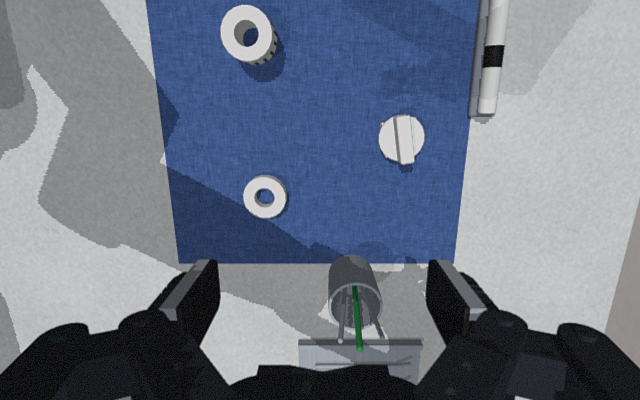

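The view shows drum (248,34), spacer (265,197) and cap (402,139) with its bar near-vertical in the image. All the measured heights and sizes agree with the given ones. Next I grasp the drum.

Run:
```python
from h import *
a,b=plan([453.5,-107,110],down(62.7),step=55)
print();plan([453.5,-107,22],down(62.7),a,b,step=30)
```

```text
[[23.6,-14.5,39.3,-0.0,-0.0,0.08],[22.5,-16.3,39.3,-0.0,-0.0,0.079],[21.0,-18.0,39.2,-0.0,-0.0,0.08],[19.6,-19.6,39.3,-0.0,-0.0,0.079],[17.9,-21.1,39.3,-0.0,-0.0,0.08]]
[[16.2,-22.5,39.3,-0.0,-0.001,0.08]]

[[0.0,-0.0,29.3,-0.0,0.0,-0.0],[0.0,-0.0,29.4,-0.0,0.0,-0.0],[0.0,-0.0,29.3,-0.0,0.0,-0.0]]
```

Request:
send_rows --pt "23.6 -14.5 39.3 0 0 0.08" --pt "22.5 -16.3 39.3 0 0 0.08" --pt "21 -18 39.3 0 0 0.08" --pt "19.6 -19.6 39.3 0 0 0.079" --pt "17.9 -21.1 39.3 0 0 0.08"

```text
time: 3.62
tool_pos: [467.7, -129.7, 148.2]
tcp_rot: [180.0, -0.0, 67.1]
ft_force: [0.2, 0.4, -0.6]
finger_gap: 85.4
grip_force: 0.0
```

Request:
send_rows --pt "16.2 -22.5 39.3 0 0 0.08" --pt "0 0 0 0 0 0" --pt "0 0 20 0 0 0" --pt "0 0 30 0 0 0" --pt "0 0 0 0 0 0"

```text
time: 4.25
tool_pos: [453.2, -107.9, 59.4]
tcp_rot: [-179.9, 0.0, 62.6]
ft_force: [-0.2, -0.3, -0.2]
finger_gap: 85.2
grip_force: 0.0
```

Request:
send_rows --pt "0 0 20 0 0 0" --pt "0 0 18 0 0 0" --pt "0 0 0 0 0 0"

```text
time: 4.62
tool_pos: [454.1, -108.5, 22.7]
tcp_rot: [-180.0, 0.0, 62.6]
ft_force: [-0.1, 0.1, -0.6]
finger_gap: 85.6
grip_force: 0.0
```

Request:
send_rows --pt "0 0 0 0 0 0" --pt "0 0 0 0 0 0" --pt "0 0 0 0 0 0" --pt "0 0 0 0 0 0" --pt "0 0 0 0 0 0" --grip 1 --grip_force 40

```text
time: 5.25
tool_pos: [454.9, -108.9, 23.9]
tcp_rot: [179.9, -0.0, 62.5]
ft_force: [-2.6, 1.2, 7.4]
finger_gap: 57.6
grip_force: 42.3
```

```bash
cat >> h.py <<'E'
CORE=(574.9,129.6,62.7)
def on(h,dx=0,dy=0):
    M,o=fr(CORE);return o+M@[dx,dy,h],R.from_matrix(M@np.diag([1,-1,-1.]))
E
python3 - <<'E'
from h import *
p0,q0,_=pose()
p,q=on(135);print(p,q.as_euler("xyz",degrees=True))
a,b=plan([455,-100,130],down(62.7),p0,q0,step=40);print()
plan(p,q,a,b,step=45)
E
```

```text
[543.94115507  69.6183368  184.91342951] [180.  -30.   62.7]
[[2.7,-1.3,-35.4,0.001,-0.0,-0.001],[2.6,-1.3,-35.3,0.001,-0.0,-0.001],[2.7,-1.3,-35.4,0.0,-0.0,-0.001]]

[[38.3,0.2,-11.0,0.0,0.105,-0.0],[39.2,0.3,-6.9,0.0,0.104,-0.0],[39.8,0.2,-2.7,0.0,0.105,-0.0],[39.8,0.3,1.4,0.0,0.105,-0.0],[39.5,0.2,5.5,0.0,0.104,-0.0]]
```

Request:
send_rows --pt "0 0 -20 0 0 0" --pt "4 -2 -43 0 0 0" --pt "4 -2 -43 0 0 0"

```text
time: 5.62
tool_pos: [453.6, -99.5, 129.6]
tcp_rot: [180.0, 0.0, 62.5]
ft_force: [1.1, 0.2, -1.5]
finger_gap: 57.5
grip_force: 44.3
```

Request:
send_rows --pt "38.3 0.2 -11 0 0.105 0" --pt "39.2 0.2 -6.9 0 0.104 0" --pt "39.8 0.2 -2.7 0 0.105 0" --pt "39.8 0.2 1.4 0 0.105 0" --pt "39.5 0.2 5.5 0 0.104 0"

```text
time: 6.25
tool_pos: [544.0, 70.6, 184.4]
tcp_rot: [179.9, -30.2, 62.6]
ft_force: [0.5, 0.6, -1.4]
finger_gap: 57.7
grip_force: 44.3
```

Request:
send_rows --pt "0 0 0 0 0 0" --pt "0 0 0 0 0 0"

```text
time: 6.5
tool_pos: [542.8, 69.2, 182.8]
tcp_rot: [180.0, -29.9, 62.5]
ft_force: [-0.3, 1.3, -2.5]
finger_gap: 57.5
grip_force: 44.3
```

Run:
```python
from h import *
from bench import r
p,q,st=pose();print(p,st["tcp_rot"],st["joint_pos"].round(1),st["grip_force"],st["finger_gap"])
pt,qt=on(135);print("corr tool",q.inv().apply(pt-p).round(1),(q.inv()*qt).as_rotvec().round(3))
w=r.snapshot("wrist");s=r.snapshot("scene");pickle.dump((w,s),open("w3.pkl","wb"))
a=cv2.resize(s["img"][150:270,300:460],(600,450),interpolation=cv2.INTER_CUBIC)
cv2.imwrite("pics/w3.png",np.vstack([cv2.resize(w["img"],(480,300)),np.pad(cv2.resize(a,(400,300)),((0,0),(0,80),(0,0)))]))
```

```text
[542.84920002  69.20800422 182.84743241] [179.96592273 -29.85521994  62.53904845] [-17.6  -9.5 112.3  30.7  74.    2. ] 44.344459706917405 57.475338661603246
corr tool [ 1.8  0.8 -1.4] [ 0.002  0.003 -0.002]
```

View pics/w3.png

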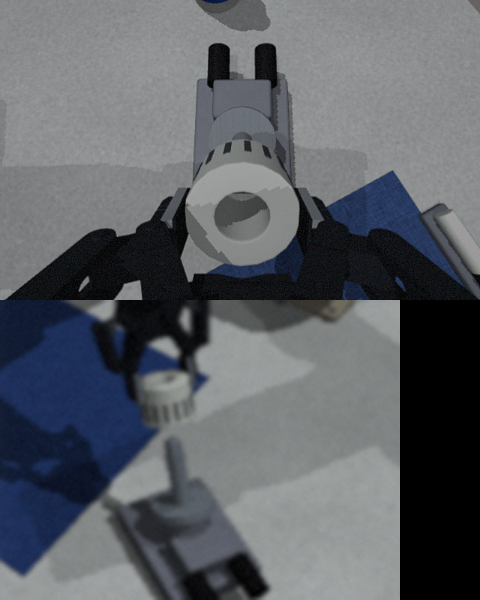

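The wrist view shows the drum ring at (242,208) and the post base at (242,133) in the half-size picture, so they line up laterally. Next I check the drum's offset from the axis numerically.

```bash
cat >> h.py <<'E'
def held(w,hlo,hhi,rad=40,tol=3):
    """centre (core frame) of the white held part's top face, and its tilt"""
    M,o=fr(CORE);px,P=cloud(w);Q=(P-o)@M;c=w["img"][px[:,1],px[:,0]].astype(int)
    k=(np.hypot(Q[:,0],Q[:,1])<rad)&(Q[:,2]>hlo)&(Q[:,2]<hhi)&(c.min(1)>75)
    h=np.percentile(Q[k,2],75);k&=abs(Q[:,2]-h)<tol
    o2,d=ray(w,px[k]);o2=(o2-o)@M;d=d@M;W=o2+d*((h-o2[2])/d[:,2])[:,None]
    A=np.c_[Q[k,:2],np.ones(k.sum())];f=np.linalg.lstsq(A,Q[k,2],rcond=None)[0]
    print("top h",h.round(1),k.sum(),"circle",cv2.minEnclosingCircle(W[:,:2].astype(np.float32)),"rect",cv2.minAreaRect(W[:,:2].astype(np.float32)),"slope",f[:2].round(3))
E
python3 - <<'E'
from h import *
w,s=pickle.load(open("w3.pkl","rb"));held(w,145,175)
p,q,_=pose();M,o=fr(CORE);print("tcp core",((p-o)@M).round(1))
E
```

```text
top h 158.1 13464 circle ((6.8694586753845215, 0.15431520342826843), 35.84932327270508) rect ((1.9230843782424927, -0.288848876953125), (60.25869369506836, 60.83805465698242), 43.34785079956055) slope [-0.004 -0.   ]
tcp core [ -1.7   0.7 133.6]
```

Request:
send_rows --pt "-1.5 0 10 0 0 0" --pt "0 0 10 0 0 0" --pt "0 0 8 0 0 0" --pt "0 0 8 0 0 0" --pt "0 0 0 0 0 0"

```text
time: 7.22
tool_pos: [550.3, 85.1, 149.8]
tcp_rot: [-179.9, -29.9, 62.5]
ft_force: [0.0, 0.2, -2.0]
finger_gap: 57.5
grip_force: 44.3
```

Run:
```python
from h import *
from bench import r
w=r.snapshot("wrist");held(w,110,140)
p,q,s=pose();M,o=fr(CORE);print("tcp core",((p-o)@M).round(1),s["ft_force"].round(1))
```

```text
top h 120.8 13461 circle ((5.593265056610107, 0.7449864745140076), 35.83992004394531) rect ((0.62469482421875, 0.3205833435058594), (60.20599365234375, 60.8028450012207), 43.3831672668457) slope [-0.003  0.001]
tcp core [-2.9  1.  96.8] [ 0.2 -0.2 -2.2]
```

Bottom is now at about 73, on the post, with no contact force. I keep going down.

Request:
send_rows --pt "0 0 12 0 0 0" --pt "0 0 12 0 0 0" --pt "0 0 12 0 0 0" --pt "0 0 12 0 0 0" --pt "0 0 0 0 0 0"

```text
time: 7.9
tool_pos: [561.0, 106.6, 107.7]
tcp_rot: [-179.8, -29.9, 62.5]
ft_force: [-0.4, -0.2, -2.6]
finger_gap: 57.5
grip_force: 44.3
```

Request:
send_rows --pt "0 0 10 0 0 0" --pt "0 0 6 0 0 0" --pt "0 0 4 0 0 0" --pt "0 0 0 0 0 0"

```text
time: 8.4
tool_pos: [566.4, 114.9, 91.6]
tcp_rot: [-180.0, -30.0, 62.5]
ft_force: [-0.1, -0.5, -1.8]
finger_gap: 57.5
grip_force: 44.4
```

Run:
```python
from h import *
from bench import r
w=r.snapshot("wrist");held(w,40,75)
p,q,s=pose();M,o=fr(CORE);print("tcp core",((p-o)@M).round(1),(s["ft_force"]@M).round(1))
```

```text
top h 53.7 11601 circle ((6.219044208526611, 0.007972275838255882), 35.95664596557617) rect ((0.6231687068939209, 1.2892112731933594), (61.87607192993164, 58.95530319213867), 49.4712028503418) slope [-0.004  0.001]
tcp core [-2.8  0.7 29.2] [ 0.1 -0.3 -1.9]
```

Request:
send_rows --pt "0 0 3 0 0 0" --pt "0 0 1.5 0 0 0" --pt "0 0 1 0 0 0" --pt "0 0 0 0 0 0"

```text
time: 8.95
tool_pos: [567.7, 116.8, 87.8]
tcp_rot: [180.0, -29.9, 62.5]
ft_force: [-8.9, -5.0, 7.9]
finger_gap: 57.5
grip_force: 45.6
```

Request:
send_rows --pt "0 0 0.7 0 0 0" --pt "0 0 0 0 0 0"

```text
time: 9.2
tool_pos: [567.7, 116.8, 87.8]
tcp_rot: [180.0, -29.9, 62.6]
ft_force: [-14.9, -9.0, 15.5]
finger_gap: 57.9
grip_force: 46.9
```

Request:
send_rows --pt "0 0 0 0 0 0" --pt "0 0 0 0 0 0" --pt "0 0 0 0 0 0" --pt "0 0 0 0 0 0" --grip -1

```text
time: 9.7
tool_pos: [567.9, 117.6, 86.5]
tcp_rot: [-180.0, -30.0, 62.5]
ft_force: [0.1, 0.6, 1.2]
finger_gap: 85.2
grip_force: 0.0
```

Request:
send_rows --pt "0 0 -15 0 0 0" --pt "0 0 -30 0 0 0" --pt "0 0 -40 0 0 0" --pt "0 0 -40 0 0 0" --pt "0 0 0 0 0 0"

```text
time: 10.32
tool_pos: [541.0, 60.1, 199.5]
tcp_rot: [179.5, -30.0, 62.6]
ft_force: [0.5, 0.7, 0.0]
finger_gap: 85.2
grip_force: 0.0
```

Run:
```python
from h import *
from bench import r
w=r.snapshot("wrist");pickle.dump(w,open("w4.pkl","wb"));held(w,40,60,32);cv2.imwrite("pics/w4.png",w["img"])
p,q,s=pose();M,o=fr(CORE);print("tcp core",((p-o)@M).round(1),(s["ft_force"]@M).round(1))
px,P=cloud(w);Q=(P-o)@M
for h in range(56,86,4):
    k=(abs(Q[:,2]-h-2)<2)&(np.hypot(Q[:,0],Q[:,1])<16);print(h,k.sum(),Q[k].mean(0).round(1),Q[k,:2].min(0).round(1),Q[k,:2].max(0).round(1))
# way to spacer
pt=[459.8,-310,110]
a,b=plan([500,-80,180],down(45),step=50);print();a,b=plan(pt,down(30),a,b,step=55)
```

```text
top h 49.0 3654 circle ((-1.7694060802459717, -0.0710960328578949), 29.713642120361328) rect ((-1.8769159317016602, 0.06908416748046875), (58.80362319946289, 58.39848327636719), 23.894712448120117) slope [-0.002 -0.002]
tcp core [ -2.   -0.7 150.4] [-0.5 -1.  -0.5]
56 36 [ 8.1 -0.2 58. ] [  2.9 -10.2] [10.1 10.2]
60 69 [ 6.5  0.  62.6] [ -6.5 -10.8] [10.1 10.1]
64 204 [ 3.6 -0.3 64.9] [ -7.2 -10.7] [10.2 10.7]
68 42 [ 6.6  0.1 70.2] [ 5.9 -7.1] [7. 7.]
72 32 [ 6.6  0.2 74.1] [ 6.2 -7. ] [7.  7.4]
76 64 [ 3.4 -0.4 78.4] [-8.9 -7.5] [7.  7.5]
80 368 [-0.  -0.  81.7] [-8.6 -7.5] [7.1 7.5]
84 155 [-0.5  0.  84.8] [-5.8 -4.8] [4.  5.4]
[[-26.6,5.9,-11.3,-0.015,-0.104,0.06],[-27.2,7.7,-8.5,-0.015,-0.104,0.059],[-27.4,9.4,-5.4,-0.015,-0.104,0.06],[-27.3,11.1,-2.5,-0.015,-0.104,0.06],[-26.6,12.7,0.5,-0.016,-0.104,0.059]]

[[-38.2,26.8,14.0,0.0,-0.0,0.052],[-36.8,28.8,14.0,0.0,-0.0,0.053],[-35.2,30.7,14.1,0.0,-0.0,0.052],[-33.5,32.5,14.0,0.0,-0.0,0.053],[-31.8,34.2,14.0,0.0,-0.0,0.052]]
```

View pics/w4.png

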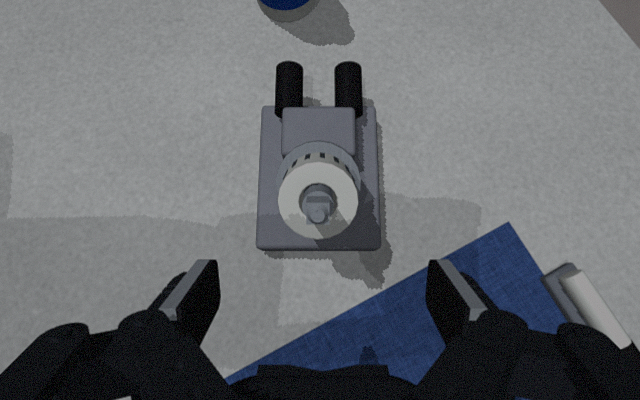

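The drum is seated: its top face reads 49 mm on the core axis. In the wrist view the post end is at (318,205) inside the drum ring. Spacer next.

Run:
```python
from h import *
a,b=plan([459.8,-310,80],down(62.7),step=55)
```

```text
[[-47.0,12.5,-10.1,0.001,-0.065,-0.0],[-47.5,12.5,-7.1,0.0,-0.066,-0.001],[-47.9,12.4,-3.9,0.001,-0.065,-0.0],[-48.1,12.5,-0.8,0.001,-0.066,-0.001],[-48.0,12.4,2.3,0.0,-0.065,-0.0]]
[[-47.8,12.4,5.5,0.001,-0.066,-0.001],[-47.3,12.3,8.6,0.001,-0.065,-0.0],[-46.6,12.4,11.6,0.0,-0.066,-0.001]]
```

Request:
send_rows --pt "-47 12.5 -10 0 -0.066 0" --pt "-47.5 12.5 -7 0 -0.066 0" --pt "-47.9 12.5 -4 0 -0.065 0" --pt "-48.1 12.5 -0.8 0 -0.066 0" --pt "-48 12.4 2.3 0 -0.065 0"

```text
time: 11.0
tool_pos: [487.8, -170.5, 120.0]
tcp_rot: [-179.9, -11.1, 62.5]
ft_force: [1.2, 1.0, 0.4]
finger_gap: 85.3
grip_force: 0.0
```

Request:
send_rows --pt "-47.8 12.4 5.5 0 -0.066 0" --pt "-47.3 12.3 8.6 0 -0.065 0" --pt "-46.6 12.4 11.6 0 -0.066 0" --pt "0 0 0 0 0 0" --pt "0 0 0 0 0 0"

```text
time: 11.62
tool_pos: [457.9, -307.6, 76.8]
tcp_rot: [-179.9, 0.0, 62.5]
ft_force: [-0.0, 0.6, 0.6]
finger_gap: 85.6
grip_force: 0.0
```

Run:
```python
from h import *
plan([459.8,-310,-3],down(62.7),step=25)
from bench import r
w=r.snapshot("wrist");px,P=cloud(w)
k=(np.hypot(P[:,0]-460,P[:,1]+310)<45)&(abs(P[:,2]-18)<6)&(w["img"][px[:,1],px[:,0]].min(1)>60)
print(np.median(P[k,2]),cv2.minAreaRect(plane(w,px[k],18)[:,:2].astype(np.float32)))
```

```text
[[-0.3,0.7,20.0,-0.0,0.0,-0.001],[-0.3,0.8,19.9,-0.001,0.0,-0.001],[-0.3,0.7,20.0,-0.0,0.0,-0.001],[-0.3,0.7,19.9,-0.001,0.001,-0.001]]
17.83924613596747 ((459.4918212890625, -310.60693359375), (58.904361724853516, 58.98135757446289), 17.476879119873047)
```

Request:
send_rows --pt "-0.5 0.8 20 0 0 0" --pt "-0.5 0.8 20 0 0 0" --pt "-0.4 0.7 20 0 0 0" --pt "-0.4 0.7 14 0 0 0" --pt "0 0 0 0 0 0"

```text
time: 12.3
tool_pos: [458.9, -310.9, 1.8]
tcp_rot: [-179.8, 0.1, 62.5]
ft_force: [0.4, -0.6, 0.5]
finger_gap: 85.6
grip_force: 0.0
```

Request:
send_rows --pt "0 0 5 0 0 0" --pt "0 0 0 0 0 0"

```text
time: 12.55
tool_pos: [460.3, -312.1, -0.9]
tcp_rot: [180.0, 0.1, 62.5]
ft_force: [0.2, -0.1, -0.3]
finger_gap: 85.4
grip_force: 0.0
```

Request:
send_rows --pt "0 0 0.5 0 0 0" --pt "0 0 0 0 0 0" --pt "0 0 0 0 0 0" --pt "0 0 0 0 0 0" --pt "0 0 0 0 0 0" --grip 1 --grip_force 40

```text
time: 13.18
tool_pos: [460.3, -312.1, -0.7]
tcp_rot: [180.0, 0.1, 62.5]
ft_force: [-3.4, 1.3, 7.3]
finger_gap: 59.3
grip_force: 41.8
```

Run:
```python
from h import *
p0,q0,s=pose();print(p0,s["ft_force"],s["finger_gap"])
p,q=on(115)
a,b=plan([p0[0],p0[1],100],down(62.7),p0,q0,step=40);print()
plan(p,q,a,b,step=52)
```

```text
[ 460.33584289 -312.11404337   -0.67344597] [-3.41047456  1.31350627  7.31749661] 59.34209746270665
[[-0.1,0.0,-33.6,0.0,0.001,-0.001],[-0.0,0.0,-33.5,0.0,0.0,-0.001],[-0.1,0.1,-33.6,0.001,0.001,-0.001]]

[[48.4,-12.6,-8.5,-0.0,0.065,-0.0],[48.9,-12.7,-5.2,-0.0,0.066,-0.0],[49.2,-12.6,-2.1,-0.0,0.065,-0.0],[49.1,-12.6,1.1,-0.0,0.066,-0.0],[49.0,-12.6,4.4,-0.0,0.065,-0.0]]
[[48.6,-12.7,7.6,-0.0,0.066,-0.0],[48.0,-12.6,10.7,-0.0,0.065,-0.0],[47.2,-12.6,13.9,-0.0,0.066,-0.001]]
```

Request:
send_rows --pt "0 0 -20 0 0 0" --pt "0 0 -40 0 0 0" --pt "0 0 -40.5 0 0 0" --pt "48.4 -12.6 -8.5 0 0.065 0" --pt "48.9 -12.7 -5.2 0 0.066 0"

```text
time: 13.8
tool_pos: [483.5, -213.4, 118.1]
tcp_rot: [179.8, -7.5, 62.5]
ft_force: [0.6, 0.2, -0.8]
finger_gap: 58.5
grip_force: 43.3
```

Request:
send_rows --pt "49.2 -12.6 -2.1 0 0.065 0" --pt "49.1 -12.6 1.1 0 0.066 0" --pt "49 -12.6 4.4 0 0.065 0" --pt "48.6 -12.7 7.6 0 0.066 0" --pt "48 -12.6 10.7 0 0.065 0"

```text
time: 14.42
tool_pos: [538.9, 31.5, 159.2]
tcp_rot: [179.9, -26.3, 62.6]
ft_force: [0.2, -0.6, -0.9]
finger_gap: 59.2
grip_force: 43.3
```

Request:
send_rows --pt "47.2 -12.6 13.9 0 0.066 0" --pt "0 0 0 0 0 0" --pt "0 0 0 0 0 0"

```text
time: 14.8
tool_pos: [549.6, 78.6, 166.4]
tcp_rot: [179.9, -29.9, 62.6]
ft_force: [1.2, 0.3, -0.2]
finger_gap: 59.3
grip_force: 43.3
```

Run:
```python
from h import *
from bench import r
w=r.snapshot("wrist");pickle.dump(w,open("w5.pkl","wb"));held(w,120,150)
p,q,s=pose();M,o=fr(CORE);print("tcp core",((p-o)@M).round(1),(s["ft_force"]@M).round(1),s["tcp_rot"],s["finger_gap"])
```

```text
top h 132.7 12490 circle ((7.918311595916748, -1.7630484104156494), 36.73580551147461) rect ((2.6888809204101562, -3.9912567138671875), (59.51787567138672, 64.48908996582031), 36.01307678222656) slope [-0.001 -0.002]
tcp core [ -0.5  -1.2 113.7] [-0.1  0.1 -0.5] [179.91660362 -29.86578422  62.54216928] 58.98351601843965
```

```bash
cat >> h.py <<'E'
def held2(w,hlo,hhi,rad=40):
    M,o=fr(CORE);px,P=cloud(w);Q=(P-o)@M;c=w["img"][px[:,1],px[:,0]].astype(int)
    k=(np.hypot(Q[:,0],Q[:,1])<rad)&(Q[:,2]>hlo)&(Q[:,2]<hhi)&(c.min(1)>75)
    h=np.percentile(Q[k,2],75);k&=abs(Q[:,2]-h)<3
    m=np.zeros(w["z_map"].shape,np.uint8);m[px[k,1],px[k,0]]=1
    m=cv2.morphologyEx(m,cv2.MORPH_OPEN,cv2.getStructuringElement(2,(11,11)))
    for c in cv2.findContours(m,cv2.RETR_CCOMP,cv2.CHAIN_APPROX_NONE)[0]:
        if len(c)<60:continue
        o2,d=ray(w,c.reshape(-1,2));o2=(o2-o)@M;d=d@M;W=(o2+d*((h-o2[2])/d[:,2])[:,None])[:,:2]
        f=least_squares(lambda x:np.hypot(W[:,0]-x[0],W[:,1]-x[1])-x[2],[0,0,25],loss="cauchy",f_scale=.5).x
        print("h",h.round(1),"n",len(c),"circle",f.round(2))
E
python3 - <<'E'
from h import *
held2(pickle.load(open("w5.pkl","rb")),120,150)
held2(pickle.load(open("w3.pkl","rb"))[0],145,175)
held2(pickle.load(open("w4.pkl","rb")),40,60)
E
```

```text
h 132.7 n 431 circle [ 1.04 -1.81 29.1 ]
h 132.7 n 201 circle [ 1.12 -1.71 13.88]
h 158.1 n 467 circle [ 0.59  0.08 28.94]
h 158.1 n 232 circle [ 1.13  0.12 13.91]
h 49.0 n 230 circle [-1.81  0.04 29.07]
h 49.0 n 140 circle [-4.42 -0.71 16.44]
```

Request:
send_rows --pt "-1.7 -1.8 10 0 0 0" --pt "0 0 12 0 0 0" --pt "0 0 8 0 0 0" --pt "0 0 8 0 0 0" --pt "0 0 0 0 0 0"

```text
time: 15.48
tool_pos: [555.6, 95.7, 130.8]
tcp_rot: [-179.9, -29.9, 62.5]
ft_force: [0.2, 0.1, -0.9]
finger_gap: 58.9
grip_force: 43.3
```

Request:
send_rows --pt "0 0 10 0 0 0" --pt "0 0 8 0 0 0" --pt "0 0 5 0 0 0" --pt "0 0 0 0 0 0"

```text
time: 15.98
tool_pos: [561.0, 105.7, 111.3]
tcp_rot: [-179.9, -29.9, 62.5]
ft_force: [0.6, -0.7, -0.5]
finger_gap: 58.9
grip_force: 43.3
```

Run:
```python
from h import *
from bench import r
w=r.snapshot("wrist");held2(w,62,85)
p,q,s=pose();M,o=fr(CORE);print("tcp core",((p-o)@M).round(1),(s["ft_force"]@M).round(1))
```

```text
h 70.5 n 433 circle [-1.13  0.76 28.99]
h 70.5 n 280 circle [-1.69  0.43 14.62]
tcp core [-2.1  1.1 51.7] [-0.4  0.1 -0.6]
```

4.5 mm to go.

Request:
send_rows --pt "0 0.6 2.5 0 0 0" --pt "0 0 1.2 0 0 0" --pt "0 0 0.8 0 0 0" --pt "0 0 0.5 0 0 0" --pt "0 0 0 0 0 0"

```text
time: 16.65
tool_pos: [563.0, 106.9, 108.5]
tcp_rot: [180.0, -29.9, 62.5]
ft_force: [-8.2, -5.9, 9.2]
finger_gap: 59.1
grip_force: 44.5
```

Request:
send_rows --pt "0 0 0 0 0 0" --pt "0 0 0 0 0 0" --pt "0 0 0 0 0 0" --pt "0 0 0 0 0 0" --grip -1

```text
time: 17.15
tool_pos: [563.0, 107.4, 107.4]
tcp_rot: [-180.0, -29.9, 62.5]
ft_force: [-0.3, -0.6, 0.2]
finger_gap: 85.5
grip_force: 0.0
```

Request:
send_rows --pt "0 0 -15 0 0 0" --pt "0 0 -30 0 0 0" --pt "0 0 -40 0 0 0" --pt "0 0 0 0 0 0" --pt "0 0 0 0 0 0"

```text
time: 17.77
tool_pos: [543.5, 69.4, 181.6]
tcp_rot: [180.0, -29.9, 62.5]
ft_force: [-0.6, -0.4, -0.6]
finger_gap: 85.6
grip_force: 0.0
```

Run:
```python
from h import *
from bench import r
w=r.snapshot("wrist");pickle.dump(w,open("w6.pkl","wb"));held2(w,55,75)
p,q,s=pose();M,o=fr(CORE);print("tcp core",((p-o)@M).round(1),(s["ft_force"]@M).round(1),s["joint_pos"].round(1))
px,P=cloud(w);Q=(P-o)@M
for h in range(68,86,4):
    k=(abs(Q[:,2]-h-2)<2)&(np.hypot(Q[:,0],Q[:,1])<14);print(h,k.sum(),Q[k].mean(0).round(1),Q[k,:2].min(0).round(1),Q[k,:2].max(0).round(1))
k=(Q[:,2]>76)&(Q[:,2]<90)&(np.hypot(Q[:,0],Q[:,1])<14)
o2,d=ray(w,px[k]);o2=(o2-o)@M;d=d@M;W=o2+d*((80-o2[2])/d[:,2])[:,None];print(cv2.minAreaRect(W[:,:2].astype(np.float32)))
plan([643,-227.5,115],down(99.5),step=50)
```

```text
h 67.0 n 279 circle [-1.89 -0.56 28.86]
h 67.0 n 141 circle [-2.24 -0.72 14.36]
tcp core [ -2.3   0.9 131.5] [ 0.3 -0.1 -0.7] [-17.6  -9.3 112.4  30.8  73.8   2. ]
68 46 [ 6.6  0.7 70. ] [ 6.2 -7.1] [ 8.5 10.7]
72 50 [ 6.5 -0.4 73.9] [ 6.  -7.5] [6.9 7.4]
76 85 [ 3.5  0.5 78.5] [-8.8 -7.5] [6.9 7.4]
80 425 [ 0.  -0.2 81.7] [-8.4 -7.5] [6.8 7.4]
84 178 [-0.5  0.  84.7] [-5.6 -5. ] [4.5 4.9]
((-0.36835622787475586, -0.060848236083984375), (14.912946701049805, 16.27036476135254), 89.74373626708984)
[[-31.6,32.3,-7.4,0.024,-0.072,-0.09],[-34.9,29.1,-5.7,0.024,-0.072,-0.09],[-37.6,25.8,-3.7,0.024,-0.072,-0.09],[-40.0,22.2,-1.5,0.024,-0.072,-0.091],[-41.9,18.4,0.9,0.024,-0.072,-0.09]]
[[-43.2,14.7,3.6,0.024,-0.072,-0.09],[-44.0,10.9,6.4,0.024,-0.072,-0.09]]
```

Request:
send_rows --pt "-31.6 32.3 -7.4 0.024 -0.072 -0.09" --pt "-34.9 29.1 -5.7 0.024 -0.072 -0.09" --pt "-37.6 25.8 -3.7 0.024 -0.072 -0.09" --pt "-40 22.2 -1.5 0.024 -0.072 -0.09" --pt "-41.9 18.4 0.9 0.024 -0.072 -0.09"

```text
time: 18.45
tool_pos: [614.7, -143.3, 132.4]
tcp_rot: [178.2, -8.4, 89.4]
ft_force: [0.3, -0.4, 0.3]
finger_gap: 85.5
grip_force: 0.0
```

Request:
send_rows --pt "-43.2 14.7 3.6 0.024 -0.072 -0.09" --pt "-44 10.9 6.4 0.024 -0.072 -0.09" --pt "0 0 0 0 0 0" --pt "0 0 0 0 0 0"

```text
time: 18.95
tool_pos: [642.7, -226.3, 114.1]
tcp_rot: [-179.9, -0.1, 99.4]
ft_force: [-0.9, 0.3, -0.4]
finger_gap: 85.4
grip_force: 0.0
```

Run:
```python
from h import *
from bench import r
w=r.snapshot("wrist");px,P=cloud(w)
k=(np.hypot(P[:,0]-643,P[:,1]+227)<45)&(abs(P[:,2]-49)<5)&(w["img"][px[:,1],px[:,0]].min(1)>60)
c=cv2.minAreaRect(plane(w,px[k],49)[:,:2].astype(np.float32));print(np.median(P[k,2]),c)
p,q,s=pose();print(p,s["tcp_rot"])
plan([643,-227.5,28],down(99.5),step=30)
```

```text
48.72638292834719 ((643.4842529296875, -226.73416137695312), (17.669189453125, 58.923988342285156), 10.061954498291016)
[ 642.85918308 -226.30382894  114.78168147] [-1.79949741e+02 -8.46400612e-02  9.94328930e+01]
[[-0.4,0.0,28.9,-0.0,-0.0,-0.0],[-0.5,0.0,29.0,-0.001,-0.001,-0.001],[-0.4,-0.0,28.9,0.0,-0.0,-0.0]]
```

Request:
send_rows --pt "0 0.4 25 0 0 -0.006" --pt "0 0 25 0 0 0" --pt "0 0 20 0 0 0" --pt "0 0 16.5 0 0 0" --pt "0 0 0 0 0 0"

```text
time: 19.62
tool_pos: [642.6, -226.8, 27.3]
tcp_rot: [-179.9, -0.1, 99.8]
ft_force: [-0.2, -0.6, -0.7]
finger_gap: 85.6
grip_force: 0.0
```

Request:
send_rows --pt "0 0 0 0 0 0" --pt "0 0 0 0 0 0" --pt "0 0 0 0 0 0" --pt "0 0 0 0 0 0" --pt "0 0 0 0 0 0" --grip 1 --grip_force 40

```text
time: 20.25
tool_pos: [644.1, -227.7, 29.7]
tcp_rot: [180.0, 0.0, 99.8]
ft_force: [-1.1, 0.8, 3.6]
finger_gap: 17.0
grip_force: 44.1
```

Request:
send_rows --pt "0 0 0 0 0 0" --pt "0 0 0 0 0 0" --pt "0 0 0 0 0 0"

```text
time: 20.62
tool_pos: [644.1, -227.7, 29.7]
tcp_rot: [180.0, 0.0, 99.8]
ft_force: [-1.9, -0.2, 6.3]
finger_gap: 16.9
grip_force: 44.4
```

Run:
```python
from h import *
p0,q0,s=pose();print(p0,s["tcp_rot"],s["ft_force"],s["finger_gap"],s["grip_force"])
p,q=on(135)
a,b=plan([p0[0],p0[1],120],q0,p0,q0,step=40);print()
plan(p,q,a,b,step=50)
```

```text
[ 644.07216462 -227.67281267   29.66204356] [1.79961783e+02 4.87605345e-02 9.97867788e+01] [-1.92412916 -0.22769408  6.27564715] 16.889702770585068 44.38922882080078
[[-0.0,0.0,-30.1,0.0,0.0,0.0],[-0.1,0.0,-30.1,0.0,0.0,0.0],[0.0,0.1,-30.1,0.0,0.0,0.0]]

[[44.3,-6.9,-9.3,-0.024,0.072,0.09],[44.0,-10.6,-6.4,-0.024,0.072,0.091],[43.3,-14.6,-3.5,-0.024,0.073,0.09],[41.9,-18.3,-0.8,-0.024,0.072,0.09],[40.1,-22.0,1.7,-0.024,0.072,0.091]]
[[37.7,-25.6,4.0,-0.024,0.072,0.09],[34.9,-29.1,5.8,-0.024,0.073,0.09]]
```

Request:
send_rows --pt "0 0 -20 0 0 0" --pt "0 0 -35 0 0 0" --pt "0 0 -35 0 0 0" --pt "44.3 -6.9 -9.3 -0.024 0.072 0.09" --pt "44 -10.6 -6.4 -0.024 0.072 0.09"

```text
time: 21.25
tool_pos: [615.5, -141.7, 139.7]
tcp_rot: [177.9, -8.5, 89.4]
ft_force: [-0.3, 0.5, -1.5]
finger_gap: 17.1
grip_force: 43.5
```

Request:
send_rows --pt "43.3 -14.6 -3.5 -0.024 0.073 0.09" --pt "41.9 -18.3 -0.8 -0.024 0.072 0.09" --pt "40.1 -22 1.7 -0.024 0.072 0.091" --pt "37.7 -25.6 4 -0.024 0.072 0.09" --pt "34.9 -29.1 5.8 -0.024 0.073 0.091"

```text
time: 21.88
tool_pos: [543.1, 70.9, 185.5]
tcp_rot: [-179.9, -30.2, 62.6]
ft_force: [-0.8, 1.1, 0.2]
finger_gap: 17.2
grip_force: 43.5
```

Request:
send_rows --pt "0 0 0 0 0 0" --pt "0 0 0 0 0 0"

```text
time: 22.12
tool_pos: [543.7, 69.3, 185.1]
tcp_rot: [179.9, -30.0, 62.8]
ft_force: [-0.2, -0.3, -0.9]
finger_gap: 17.0
grip_force: 43.5
```

```bash
cat >> h.py <<'E'
def capview(w,h0):
    """bar top (49) and flange top (24) of the cap whose underside is near h0, core frame"""
    M,o=fr(CORE);px,P=cloud(w);Q=(P-o)@M;c=w["img"][px[:,1],px[:,0]].astype(int).min(1)
    for n,h in(("bar",h0+49),("flange",h0+24)):
        k=(np.hypot(Q[:,0],Q[:,1])<40)&(abs(Q[:,2]-h)<6)&(c>75);hm=np.median(Q[k,2]);k&=abs(Q[:,2]-hm)<2.5
        m=np.zeros(w["z_map"].shape,np.uint8);m[px[k,1],px[k,0]]=255
        m=cv2.morphologyEx(m,cv2.MORPH_OPEN,np.ones((5,5),np.uint8))
        v,u=np.nonzero(m);o2,d=ray(w,np.c_[u,v]);o2=(o2-o)@M;d=d@M;W=(o2+d*((hm-o2[2])/d[:,2])[:,None])[:,:2].astype(np.float32)
        print(n,"h",hm.round(1),len(u),"rect",cv2.minAreaRect(W),"min",W.min(0).round(1),"max",W.max(0).round(1))
        if n=="flange":
            H=cv2.convexHull(W).reshape(-1,2)
            print("circ",least_squares(lambda x:np.hypot(H[:,0]-x[0],H[:,1]-x[1])-30,[0,0],loss="cauchy",f_scale=.5).x.round(2))
        else:
            A=np.c_[Q[k,:2],np.ones(k.sum())];print("slope",np.linalg.lstsq(A,Q[k,2],rcond=None)[0][:2].round(3))
E
python3 - <<'E'
from h import *
from bench import r
w=r.snapshot("wrist");pickle.dump(w,open("w7.pkl","wb"));capview(w,106);cv2.imwrite("pics/w7.png",w["img"])
p,q,s=pose();M,o=fr(CORE);print("tcp core",((p-o)@M).round(1),(s["ft_force"]@M).round(1),s["tcp_rot"],s["finger_gap"])
print((q.inv()*on(0)[1]).as_rotvec().round(3))
E
```

```text
bar h 154.6 5587 rect ((0.7792396545410156, -0.9881591796875), (59.04759216308594, 17.179458618164062), 0.9947435259819031) min [-28.7  -9.3] max [30.3  7.9]
slope [-0.004  0.005]
flange h 129.7 3335 rect ((10.852762222290039, -0.4407691955566406), (33.87786865234375, 59.00467300415039), 1.182673454284668) min [ -6.6 -30.2] max [27.6 28.8]
circ [-0.42 -0.8 ]
tcp core [ -0.4  -0.3 135.3] [-0.9 -0.3 -0.9] [179.95252306 -29.97667058  62.8031437 ] 17.278942326840458
[-0.     0.     0.002]
```

View pics/w7.png

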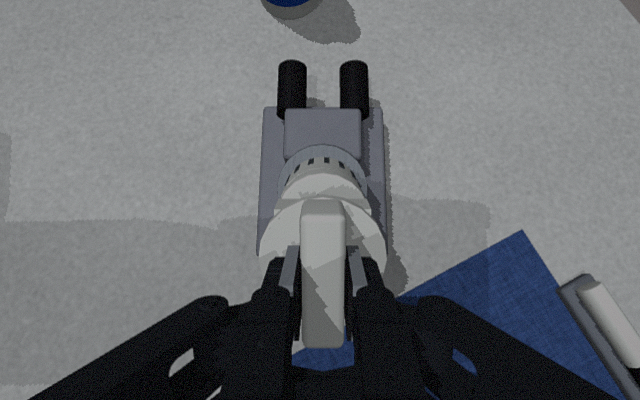

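The cap is held square, with the bar spanning (322,200) to (322,347). Next I refine the flange's centre with an arc fit.

```bash
cat >> h.py <<'E'
def arc(w,h0,h):
    M,o=fr(CORE);px,P=cloud(w);Q=(P-o)@M;c=w["img"][px[:,1],px[:,0]].astype(int).min(1)
    k=(np.hypot(Q[:,0],Q[:,1])<40)&(abs(Q[:,2]-h)<3)&(c>75)
    m=np.zeros(w["z_map"].shape,np.uint8);m[px[k,1],px[k,0]]=255
    m=cv2.morphologyEx(m,cv2.MORPH_CLOSE,np.ones((3,3),np.uint8))
    cc=np.vstack([x.reshape(-1,2) for x in cv2.findContours(m,cv2.RETR_EXTERNAL,cv2.CHAIN_APPROX_NONE)[0] if len(x)>40])
    o2,d=ray(w,cc);o2=(o2-o)@M;d=d@M;W=(o2+d*((h-o2[2])/d[:,2])[:,None])[:,:2];rr=np.hypot(W[:,0],W[:,1])
    W=W[(rr>26)&(rr<34)]
    for r0 in(29.5,None):
        f=least_squares(lambda x:np.hypot(W[:,0]-x[0],W[:,1]-x[1])-(r0 or x[2]),[0,0,30],loss="cauchy",f_scale=.3).x;print("arc",len(W),f.round(2))
    for a in range(-120,121,30):
        t=np.degrees(np.arctan2(W[:,1],W[:,0]));z=abs(t-a)<8
        if z.sum():print(a,np.hypot(*W[z].T).mean().round(2),end="; ")
    print()
E
python3 - <<'E'
from h import *
w=pickle.load(open("w7.pkl","rb"));arc(w,106,129.7)
E
```

```text
arc 302 [ 0.32 -0.58 30.  ]
arc 302 [ 0.56 -0.58 29.3 ]
-90 29.27; -60 29.93; -30 29.8; 0 29.55; 30 29.62; 60 28.92; 90 28.79;
```

Request:
send_rows --pt "-1 -0.6 8 0 0 0.018" --pt "0 0 5 0 0 0" --pt "0 0 3 0 0 0" --pt "0 0 0 0 0 0" --pt "0 0 0 0 0 0"

```text
time: 22.8
tool_pos: [546.2, 76.3, 169.9]
tcp_rot: [-179.3, -30.0, 61.5]
ft_force: [0.3, -0.2, -0.9]
finger_gap: 17.0
grip_force: 43.5
```

Run:
```python
from h import *
from bench import r
w=r.snapshot("wrist");capview(w,89);arc(w,89,113.6)
p,q,s=pose();M,o=fr(CORE);print("tcp core",((p-o)@M).round(1),(s["ft_force"]@M).round(1),s["tcp_rot"])
```

```text
bar h 137.8 5611 rect ((-0.4196014404296875, 0.18220138549804688), (17.163585662841797, 58.94911193847656), 89.02517700195312) min [-30.   -8.7] max [29.1  8.6]
slope [-0.003  0.007]
flange h 113.0 3311 rect ((9.673871994018555, 0.3581504821777344), (33.878150939941406, 58.999515533447266), 0.07246428728103638) min [ -7.3 -29.2] max [26.6 29.8]
circ [-1.58  0.16]
arc 293 [-0.89  0.42 30.  ]
arc 293 [-0.49  0.41 29.17]
-90 28.8; -60 28.52; -30 28.65; 0 28.45; 30 29.08; 60 29.15; 90 29.44; 
tcp core [ -1.4   1.1 118.6] [ 0.1 -0.5 -0.8] [-179.33192482  -30.01094052   61.51591428]
```

Request:
send_rows --pt "0 0 3 0 0 -0.009" --pt "0 0.3 3 0 0 0" --pt "0 0 2 0 0 0" --pt "0 0 0 0 0 0"

```text
time: 23.35
tool_pos: [548.0, 79.9, 162.6]
tcp_rot: [-179.6, -30.0, 62.1]
ft_force: [-1.0, -0.1, -1.7]
finger_gap: 17.0
grip_force: 43.5
```

Request:
send_rows --pt "0 0 2 0 0 0" --pt "0 0 2 0 0 0" --pt "0 0 0 0 0 0"

```text
time: 23.72
tool_pos: [549.0, 81.7, 159.2]
tcp_rot: [-179.6, -30.0, 62.1]
ft_force: [-0.2, 0.0, -0.6]
finger_gap: 17.2
grip_force: 43.5
```

Request:
send_rows --pt "0 0 3 0 0 0" --pt "0 0 2 0 0 0" --pt "0 0 2 0 0 0" --pt "0 0 0 0 0 0"

```text
time: 24.22
tool_pos: [550.6, 84.8, 153.1]
tcp_rot: [-179.6, -30.0, 62.1]
ft_force: [-0.1, -0.5, -0.2]
finger_gap: 17.1
grip_force: 43.5
```

Request:
send_rows --pt "0 0 1 0 0 0" --pt "0 0 1 0 0 0" --pt "0 0 0 0 0 0"

```text
time: 24.6
tool_pos: [551.1, 85.6, 151.6]
tcp_rot: [-179.6, -30.0, 62.1]
ft_force: [0.4, -0.4, -0.2]
finger_gap: 16.9
grip_force: 43.5
```

Run:
```python
from h import *
from bench import r
w=r.snapshot("wrist");capview(w,67)
p,q,s=pose();M,o=fr(CORE);print("tcp core",((p-o)@M).round(1),(s["ft_force"]@M).round(1),s["tcp_rot"])
```

```text
bar h 116.7 5603 rect ((-0.6558589935302734, 2.746389389038086), (22.226856231689453, 58.606040954589844), 89.2815933227539) min [-30.   -8.6] max [28.7 13.7]
slope [-0.003  0.008]
flange h 91.8 3293 rect ((10.309065818786621, 0.9299831390380859), (33.84290313720703, 58.53750991821289), 2.188814401626587) min [ -7.6 -28.9] max [26.9 29.7]
circ [-1.67  0.03]
tcp core [-1.5  0.9 97.4] [ 0.1  0.1 -1.6] [-179.6153861   -30.01175107   62.10199862]
```

Request:
send_rows --pt "0 0 0.7 0 0 0" --pt "0 0 0.5 0 0 0" --pt "0 0 0 0 0 0"

```text
time: 25.02
tool_pos: [551.5, 86.1, 150.7]
tcp_rot: [-179.6, -30.0, 62.1]
ft_force: [-0.6, -0.2, 1.1]
finger_gap: 17.2
grip_force: 43.6
```

Request:
send_rows --pt "0 0 0.6 0 0 0" --pt "0 0 0 0 0 0" --pt "0 0 0 0 0 0"

```text
time: 25.4
tool_pos: [551.9, 86.0, 150.7]
tcp_rot: [-179.7, -30.0, 62.1]
ft_force: [-4.1, -4.2, 4.8]
finger_gap: 17.1
grip_force: 44.6
```

Contact now; one more small push, then release and retreat.

Request:
send_rows --pt "0 0 0.6 0 0 0" --pt "0 0 0 0 0 0"

```text
time: 25.65
tool_pos: [552.0, 86.1, 150.7]
tcp_rot: [-179.7, -30.0, 62.2]
ft_force: [-8.1, -6.1, 10.0]
finger_gap: 17.4
grip_force: 45.5
```

Request:
send_rows --pt "0 0 0 0 0 0" --pt "0 0 0 0 0 0" --pt "0 0 0 0 0 0" --pt "0 0 0 0 0 0" --pt "0 0 0 0 0 0" --grip -1

```text
time: 26.28
tool_pos: [551.7, 86.7, 149.5]
tcp_rot: [-179.6, -30.0, 62.1]
ft_force: [-0.1, 0.1, 1.0]
finger_gap: 85.7
grip_force: 0.0
```

Request:
send_rows --pt "0 0 -15 0 0 0" --pt "0 0 -30 0 0 0" --pt "0 0 -30 0 0 0" --pt "0 0 -30 0 0 0" --pt "0 0 0 0 0 0"

```text
time: 26.9
tool_pos: [529.1, 38.3, 244.0]
tcp_rot: [-180.0, -30.1, 62.2]
ft_force: [0.0, -0.2, 0.6]
finger_gap: 85.4
grip_force: 0.0
```

Run:
```python
from h import *
from bench import r
w=r.snapshot("wrist");s=r.snapshot("scene");capview(w,66);arc(w,66,91)
p,q,t=pose();print(p,t["ft_force"].round(1),t["time"])
a=cv2.resize(s["img"][170:270,310:430],(480,400),interpolation=cv2.INTER_CUBIC)
cv2.imwrite("pics/w8.png",np.vstack([w["img"][50:250,80:560],a]))
```

```text
bar h 115.8 1968 rect ((-1.9439258575439453, -0.29471874237060547), (17.10026741027832, 57.778228759765625), 89.50667572021484) min [-30.9  -8.9] max [27.   8.2]
slope [ 0.01 -0.  ]
flange h 91.0 2652 rect ((-1.9037590026855469, -0.24715042114257812), (58.41429901123047, 52.713958740234375), 89.45539093017578) min [-28.4 -29.4] max [24.6 29. ]
circ [-2.01  0.15]
arc 190 [-2.02 -0.25 30.  ]
arc 190 [-1.98 -0.25 29.33]
-120 30.44; -90 29.38; -60 28.61; -30 27.7; 30 27.56; 60 27.96; 90 28.92; 120 30.14; 
[527.83479899  39.60393389 240.67690661] [-0.6  0.9 -0.5] 27.0
```

View pics/w8.png

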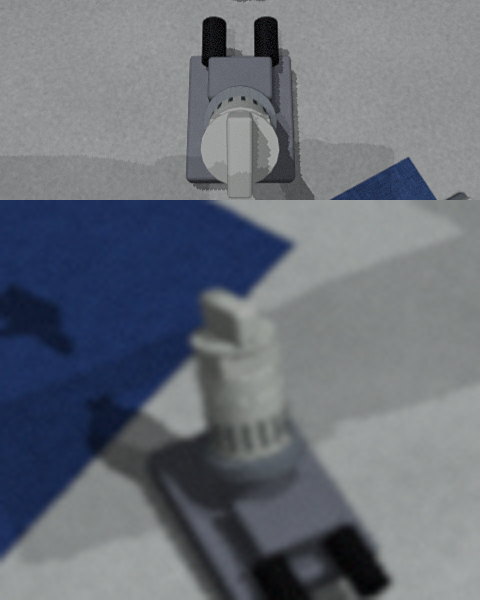

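The cap is down on the stack: bar top reads 115.8 against 115 mm expected, square and level. The wrist view shows it centred at (238,145) and the scene view shows the stack closed up.

```bash
python3 -c "
from bench import r
print(r.hand_in())"
```

```text
the job is handed in; nothing more can be done
None
```

The filter is back together on its post: drum, spacer and cap went on in that order, the last camera check showed the cap square and fully home on the spacer, everything is released, and I handed the job in at about 27 s without touching the bottle, beaker or lamp.

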